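Shut the laundry dispenser and unstop it for refilling

ROBOT

A 6-joint arm with a two-finger parallel gripper is mounted at the origin on the work surface. World frame = base frame: x ahead of the robot, y to its left, z up, the work surface at z = 0. Lengths are in mm, angles in degrees, forces in N, time in s.
With the tool pointing down it reaches from about 300 to 850 mm from the base axis. Payload 4.2 kg.
Tool frame: the origin (TCP) lies at the very end of the fingers, on their centre line; the grasp point (between the pads) lies 19 mm behind it (env.grasp_offset is the distance from the TCP to the grasp point, in mm); z points along the fingers, y is the line along which they close (so a half turn about z gives the same grasp; the last joint's range is limited). The gripper opens to 91 mm and grips with 3 to 60 N. Pads are 32 mm wide; open, the fingers measure 118 mm over their backs; the gripper's body (76 mm by 178 mm) begins 60 mm behind the grasp point.
Start: joints at [69.213, 18.312, 89.639, -0, 72.044, -1.146], TCP at [193.275, 541.561, 213.976] pointing down, gripper open.
Joint ranges: [-177.97, 177.97], [-48.28, 115.42], [12.27, 149.76], [-77.06, 257.06], [2.81, 150.46], [-146.56, 146.56]. Speed limits (degrees/s): [147.25, 147.25, 180, 180, 180, 180].

INTERFACE

Orientations are given as [roll, pitch, yaw] about the fixed x, y, z axes, in that order (R = Rz(yaw) Ry(pitch) Rx(roll)).
In Python, from workcell import env gives the robot as it stands. The module is installed in compiled form; this text tells all that it offers.
- The arm moves only by the tool send_rows, never from a script. Its argument "motion" is a list of rows, each an object of numbers: "tx", "ty", "tz": the shift along the tool's x, y, z in units of 500 mm (1.0 is 500 mm); "rx", "ry", "rz": the turn, a rotation vector about the tool's x, y, z in units of 30 degrees (1.0 is 30 degrees); "gripper": the closure, from -1 (fully open) to 1 (shut). In form: [{"tx": .., "ty": .., "tz": .., "rx": .., "ry": .., "rz": .., "gripper": ..}, ...]. A call has 1 to 12 rows; each row shifts and turns the commanded pose from where the row before left it, along the tool's axes as they then stand; what a row does not reach is not made up. A row lasts 1/8 s, in which the tool goes at most 62.5 mm and 10.7 degrees, less where a joint would pass 70% of its speed; a pose out of reach is approached as far as the arm can. A call with a number of a shift or a turn outside -1 to 1 is refused whole. A call with a gripper value outside its range is refused whole. The fingers move at their own pace and stop on an object; "grip_force" is the grip in N (left out, the last holds). Time passes only in rows, so rows that do not move let the fingers close. It gives the time, the measured TCP pose, the force, the opening and the grip force at its end, in the units of the state.
- env.state(): the state, without advancing time (a new reading comes with each control period).
- env.grab_frame(name): name is "scene" or "side" or "wrist"; returns a dict with "frame" (400x640x3 uint8, red, green, blue), "vertical_fov" (degrees; the focal length in pixels is half the picture's height over the tangent of half this angle, whatever the lens; pixels are square), "cx", "cy" (the principal point, pixels), "k1" (the pictures are not rectified: a ray, as slopes to the right and down, at radius r is drawn at 1 + k1 r^2 times it, then the intrinsics apply), "rvec" (rotation vector, rad) and "tvec" (3), from world to camera coordinates, as OpenCV has them; the wrist camera has in their place "T_tool_cam" (4x4, takes a point from camera to tool coordinates, whose origin is the TCP and whose axes are the flange's). Camera axes: x right, y down, z forward; pixel columns grow to the right and rows downward; lengths in mm; the calibration is good to about 2 mm. A picture is of the moment at which its call begins: read the wrist's pose just before it. There is no depth.
- env.job_done(): hands the job in; it is judged then, once.
The state is a dict: "time_s": time; "qpos": joint angles; "qvel": joint speeds; "effort": joint torques, N m; "ee_pos": TCP position; "ee_rot": TCP orientation; "force": force on the tool from outside, world axes, zero at the start; "torque": the same for the moment, N m; "gripper_width": finger opening in mm; "gripper_force": force on a finger pad.
Only numpy, scipy, OpenCV 4.12 (cv2) and the standard library are available. Lean on these libraries where they do the work, as an engineer would, in place of code of your own. Each camera call takes 0.05 s, during which the arm holds its last target. There are 200 camera calls.

TASK

Get the laundry powder dispenser ready for refilling: first slide its dose selector fully home to the closed end, the end where the row of raised dose bars is shortest. Then take hold of the bung in the filler neck, rock it clearly to the side while its plug is still in the neck to loosen it, lift it out and set it down, without dropping it, inside the shallow steel tray. Leave the other things on the counter where they are.

Things in the scene. Friction and masses are not known exactly. Their poses are not given: they have to be found in the camera images.
- dispenser: White box screwed to the counter, 170 (x) by 310 (y) by 100 mm high, origin at the centre of its underside, z up; its place and yaw vary. On its flat top: the round filler neck with the bung at x 0, y +95; the dose selector on the -y half, running along y between two stops 10 mm high. Beside it on its -x side seven raised grey bars, 4 to 31 mm long, get shorter towards -y, the closed end.
- shutter (a joint): Dose selector's travel in m: 0 at the end near the neck, grows as the grip moves along the dispenser's -y, 0.08 at the closed end stop. It starts somewhere from 0 to 0.045, takes about 3 N to move (a little more when fast) and stays where it is left.
- shutter_grip (a point): Point to hold on the selector's grip, an upright white paddle 60 mm long (dispenser x), 16 mm thick (dispenser y, the sliding direction), its top 49 mm above the dispenser's top. The point is at the paddle's centre, 31 mm above the dispenser's top. The foot of the paddle is 62 by 30 mm, 11 mm high. Axes as the dispenser's.
- neck_rim (a point): Centre of the filler neck's upper rim, 148 mm above the counter. The neck is white, 62 to 68 mm across, 48 mm high, bore 48 mm or more. A sprung lip inside, about 24 mm below the rim, holds the plug: under 15 N pulls it out. In the neck the bung can be tilted 0.15 rad any way; it counts as rocked once tilted over 0.07 rad (4 degrees) with its lower end below the rim. Axes as the dispenser's.
- bung: Tapered bung, 95 mm long, about 80 g, z upwards. Origin at the centre of the plug's lower end. Cork plug 42 mm long, 34 mm across below, 42 above; wooden flange 58 mm across, 8 mm thick, resting on the neck's rim; wooden grip block 50 (its x) by 20 (its y) by 45 mm high. Seated, the origin is 42 mm below neck_rim.
- bung_grip (a point): Point to hold on the bung's grip block: on its axis, 27 mm above the flange and 18 mm below the block's top. Axes as the bung's (pinch across y, 20 mm; tilting about the bung's x then carries it without slip).
- tray: Loose shallow open steel tray, 160 (x) by 130 (y) by 22 mm high, walls and floor 5 mm, 0.6 kg, origin at the centre of its underside. It stands to the left or to the right of the dispenser.
- pegbin: Bystander: grey bin of clothes pegs, 150 by 120 by 70 mm high, on the other side of the dispenser from the tray. Origin under its centre.
- scrubber: Bystander: brush 180 mm long lying on the counter between robot and dispenser. Origin near its middle, x along it.
- soap: Bystander: soap bottle, 68 mm across, 170 mm high, behind the dispenser. Origin under its centre.
- can: Bystander: can, 66 mm across, 120 mm high, behind the dispenser on the right. Origin under its centre.
- roll: Bystander: paper roll standing on end, 110 mm across, 110 mm high, behind the dispenser on the left. Origin under its centre.
- scoop: Bystander: white measuring mug, 74 mm across, 65 mm high, in front of the dispenser on the right. Origin under its centre.
- jar: Bystander: white closed jar, 80 mm across, 110 mm high, near the robot on the left. Origin under its centre.

How it is judged (in metres and radians):
On the way, in this order (a step that is already met when the one before it is completed fails the run):
1. the dose selector is at its closed end stop while the bung is still seated (value of joint shutter above 0.077 m and z of bung in the frame of neck_rim below -0.035 m and angle between bung's own z axis and vertical below 0.05 rad), for 0.2 s.
2. the bung is rocked: tilted more than 4 degrees with its plug still in the neck (angle between bung's own z axis and vertical above 0.07 rad and z of bung in the frame of neck_rim below 0 m and horizontal distance between bung and neck_rim below 0.03 m).
3. the bung is out of the neck (z of bung in the frame of neck_rim above 0.005 m), for 0.1 s.
At the end, for the whole second after the job is handed in: The dose selector is within 3 mm of its closed end stop (joint above 0.077 m); the bung, standing or lying, rests in the steel tray: its lower end inside the walls, its grip at most 15 mm outside them, at rest and let go (value of joint shutter above 0.077 m and x of bung in the frame of tray between -0.078 and 0.078 m and y of bung in the frame of tray between -0.063 and 0.063 m and x of bung_grip in the frame of tray between -0.095 and 0.095 m and y of bung_grip in the frame of tray between -0.08 and 0.08 m and z of bung in the frame of tray between -0.005 and 0.06 m and linear speed of bung below 0.02 m/s and contact force between bung and tray above 0.1 N and contact force between bung and the fingers below 0.05 N); the robot touches nothing.
It fails at once if a bystander is pushed more than 40 mm from its place (distance of any of pegbin, scrubber, soap, can, roll, scoop, jar from where it was at the start of the episode above 0.04 m).
It fails at once if a standing bystander is knocked over (angle between any of pegbin, soap, can, roll, scoop, jar's own z axis and vertical above 0.6 rad).
It fails at once if the bung is dropped (falls freely faster than 0.8 m/s, about 35 mm) (linear speed of bung above 0.8 m/s and contact force between bung and anything else below 0.05 N).
It also fails if it takes over 59 s, if anything falls off the work surface, if the arm or the gripper's body presses on something with over 40 N, if the wrist force passes 120 N, or if a joint passes its speed limit or range.

## Working session

There is one attempt and no reset: what is moved stays moved. The work goes in short steps, Python scripts to look and compute and a tool call to move; the robot and the scene stay as the last step left them, time stands still between calls to the robot, and variables do not carry over. Pictures are saved under pics/ and viewed, at most 13 in all, crops included, and the job is handed in when it is done.

Besides the shell and the picture viewer there is one more tool, called after "Emit:" as name(argument=value, ...), one argument or row to a line, values as JSON. send_rows: Moves the arm, as the interface text tells. Shifts and turns lie within -1 to 1; 1 stands for 500 mm of shift or 30 degrees of turn. Its arguments: {"type":"object","properties":{"motion":{"type":"array"},"grip_force":{"type":"number"}},"required":["motion"]}

```bash
mkdir -p pics; ls
python3 - <<'E'
from workcell import env
import cv2,pickle
s=env.state();print(s)
d={}
for n in("scene","side"):
    f=env.grab_frame(n);d[n]=f;cv2.imwrite(f"pics/{n}0.png",f["frame"][:,:,::-1])
    print({k:v for k,v in f.items() if k!="frame"})
pickle.dump(d,open("f0.pkl","wb"))
E
```

```text
pics
{'time_s': 0.0, 'qpos': array([ 6.92111199e+01,  1.83525958e+01,  8.97045636e+01, -1.11745147e-03,
        7.20430259e+01, -1.14638281e+00]), 'qvel': array([ 0.02472556,  0.03034778, -0.06316856,  0.03900239, -0.07223628,
       -0.03682312]), 'effort': array([ 1.30279866e-03, -4.12465096e+01, -2.31972027e+01,  7.29595008e-02,
        4.58155631e-02, -1.57788577e-04]), 'ee_pos': array([193.12382528, 541.08305965, 213.123184  ]), 'ee_rot': array([-1.79899814e+02, -9.42185166e-04,  1.60357847e+02]), 'force': array([-0.13762975,  0.22751571, -0.62675933]), 'torque': array([-0.03747773, -0.05628404,  0.02302665]), 'gripper_force': 0.0, 'gripper_width': 90.80311778637812}
{'vertical_fov': 54.453759207826316, 'cx': 316.9616837084316, 'cy': 200.99890423388902, 'k1': -0.09337521683727118, 'rvec': array([ 0.78810207,  2.53568158, -1.19165291]), 'tvec': array([ 429.59274279, -112.19502153, 1127.64156304])}
{'vertical_fov': 53.99793362848686, 'cx': 321.69780563094025, 'cy': 193.10220389180384, 'k1': -0.07324074433954486, 'rvec': array([ 0.42703781, -2.71010733,  1.26709532]), 'tvec': array([517.13921449, 206.33361785, 814.70744601])}
```

View pics/scene0.png

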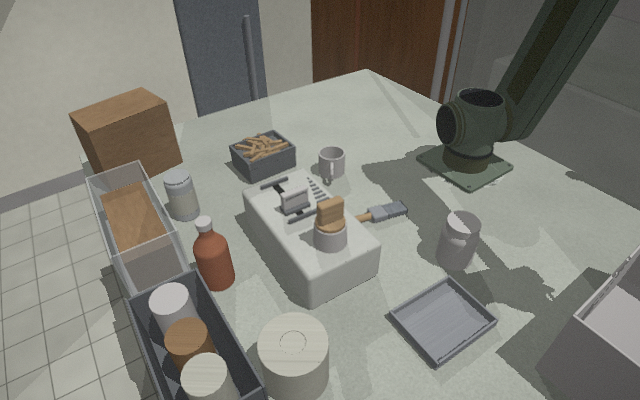

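View pics/side0.png

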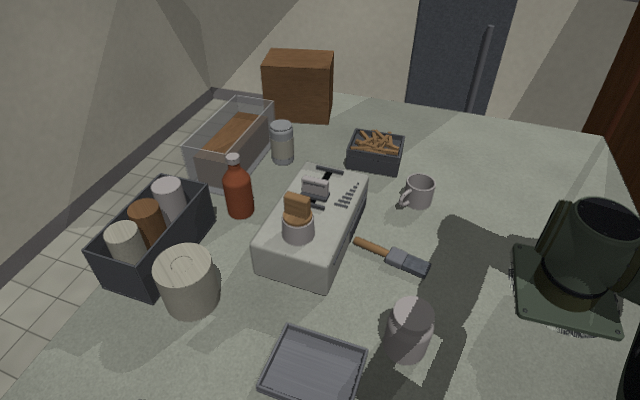

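Scene: the neck and bung are at about (331,230), the paddle at (294,203), and the tray at (443,320) on the robot's left. Side: the bung is at (298,220), the paddle at (315,190), and the tray at (315,368). I'll zoom in on both.

```bash
cat > h.py <<'E'
import numpy as np,cv2,pickle
from scipy.spatial.transform import Rotation as R
def K(f):
    fl=200/np.tan(np.radians(f["vertical_fov"]/2));return np.array([[fl,0,f["cx"]],[0,fl,f["cy"]],[0,0,1.]])
def ext(f,s=None):
    "camera-to-world rotation, camera centre"
    if "rvec" in f:
        r=cv2.Rodrigues(f["rvec"])[0];return r.T,-r.T@f["tvec"]
    T=f["T_tool_cam"];W=R.from_euler("xyz",s["ee_rot"],degrees=True).as_matrix()
    return W@T[:3,:3],s["ee_pos"]+W@T[:3,3]
def rays(f,px,s=None):
    p=(np.asarray(px,float).reshape(-1,2)-[f["cx"],f["cy"]])/K(f)[0,0]
    u=p.copy()
    for _ in range(20):u=p/(1+f["k1"]*(u**2).sum(1,keepdims=True))
    A,c=ext(f,s);return c,np.c_[u,np.ones(len(u))]@A.T
def plane(f,px,z,s=None):
    c,d=rays(f,px,s);return c+d*((z-c[2])/d[:,2])[:,None]
def proj(f,P,s=None):
    A,c=ext(f,s);q=(np.asarray(P,float).reshape(-1,3)-c)@A;u=q[:,:2]/q[:,2:]
    return u*(1+f["k1"]*(u**2).sum(1,keepdims=True))*K(f)[0,0]+[f["cx"],f["cy"]]
E
python3 - <<'E'
import pickle,cv2,numpy as np
d=pickle.load(open("f0.pkl","rb"))
a=d["scene"]["frame"][165:315,230:390];b=d["side"]["frame"][155:305,240:400]
for n,i in(("a",a),("b",b)):
    o=cv2.resize(i,None,fx=4,fy=4,interpolation=cv2.INTER_CUBIC)
    cv2.imwrite(f"pics/crop_{n}.png",o[:,:,::-1])
E
```

```text
(no output)
```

View pics/crop_a.png

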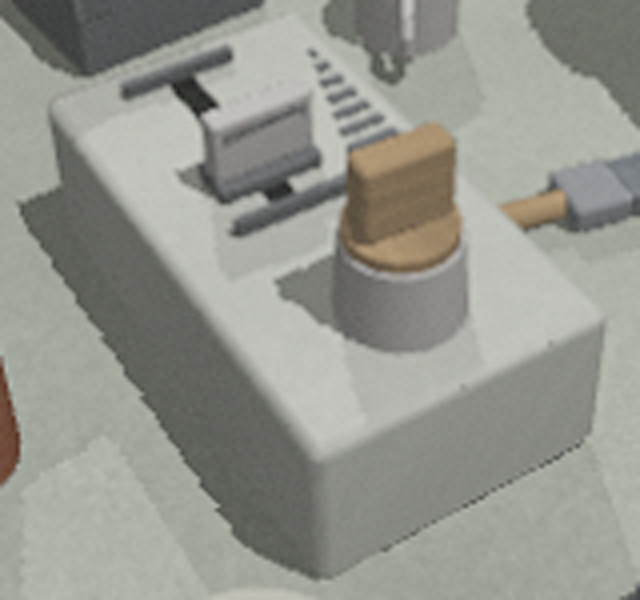

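View pics/crop_b.png

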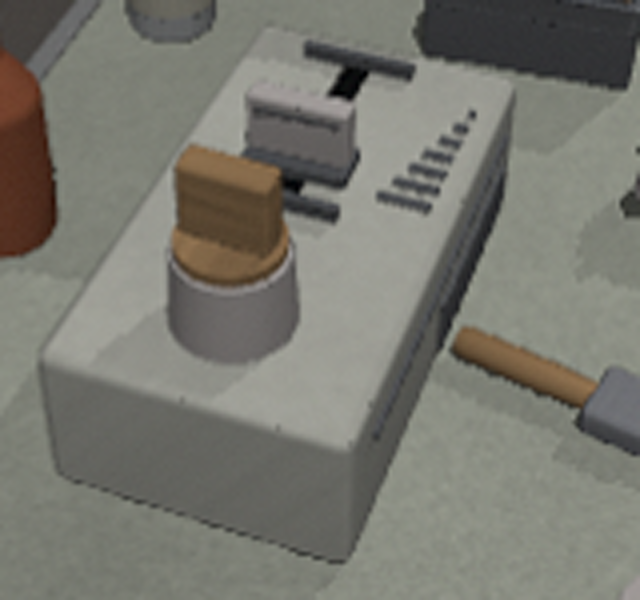

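Run:
```python
import pickle
from h import *
np.set_printoptions(precision=1,suppress=True)
d=pickle.load(open("f0.pkl","rb"));A,B=d["scene"],d["side"]
a=lambda p:np.array(p)/4+[230,165]
b=lambda p:np.array(p)/4+[240,155]
print("top A",plane(A,a([(318,458),(603,320),(292,15),(52,108)]),100)[:,:2].tolist())
print("top B",plane(B,b([(44,360),(352,450),(514,85),(265,28)]),100)[:,:2].tolist())
print("bungtop A",plane(A,a([(348,153),(437,124),(456,137),(364,167)]),201)[:,:2])
print("bungtop B",plane(B,b([(177,165),(193,147),(281,168),(268,188)]),201)[:,:2])
print("paddle A",plane(A,a([(203,118),(217,130),(312,95),(300,81)]),149)[:,:2])
print("paddle B",plane(B,b([(246,100),(257,83),(355,103),(350,116)]),149)[:,:2])
print("tray A",plane(A,[(389,320),(447,277),(497,320),(434,365)],22)[:,:2])
print("tray B",plane(B,[(288,325),(367,348),(258,387)],22)[:,:2])
print("other A",plane(A,[(380,243),(330,160),(455,228)],60)[:,:2])
```

```text
top A [[645.2126951031213, 167.71322981555068], [486.87485475078034, 176.54425784487256], [472.79817896325363, -124.88312946997212], [632.8204466794722, -127.59638648173666]]
top B [[637.1782687935386, 166.81127053549966], [476.4304001222482, 173.23867183613316], [464.8942434080071, -125.03028070346625], [626.8816281212657, -133.08540155302353]]
bungtop A [[582.6 102.1]
 [538.3 108.6]
 [536.9 120.9]
 [582.2 114.1]]
bungtop B [[581.1 116.8]
 [578.8 102.2]
 [534.4 103.6]
 [535.5 118.8]]
paddle A [[594.1 -14.9]
 [593.1  -2.4]
 [538.4   1.5]
 [537.  -12.1]]
paddle B [[590.9  -1.6]
 [590.3 -17.8]
 [533.9 -17.8]
 [533.2  -6.1]]
tray A [[545.1 277.6]
 [381.2 270.9]
 [382.1 396.2]
 [542.2 388.4]]
tray B [[524.3 265.8]
 [373.9 265.7]
 [529.4 389.7]]
other A [[ 456.4  144.6]
 [ 362.8 -165.8]
 [ 293.5  205.4]]
```

```bash
cat >> h.py <<'E'
def rel(s,pos,yaw=None,ee=None):
    "turn about tool z (units) then shift in turned tool axes (units), vertical tool"
    W=R.from_euler("xyz",s["ee_rot"],degrees=True)
    T=R.from_euler("xyz",[180,0,s["ee_rot"][2] if yaw is None else yaw],degrees=True)
    print("turn",np.round(np.degrees((W.inv()*T).as_rotvec())/30,3),"shift",np.round(T.inv().apply(np.array(pos)-s["ee_pos"])/500,4))
E
python3 - <<'E'
from h import *
from workcell import env
s=env.state();rel(s,[500,45,330],177.5);f=env.grab_frame("wrist");print(f["T_tool_cam"],f["vertical_fov"])
E
```

```text
turn [-0.003 -0.    -0.571] shift [-0.6565 -0.9646 -0.2336]
[[-2.91283669e-04 -9.60490178e-01 -2.78313732e-01  7.88236439e+01]
 [ 9.99999955e-01 -2.60629996e-04 -1.47140080e-04 -1.73955654e+00]
 [ 6.87896949e-05 -2.78313763e-01  9.60490211e-01 -1.69498751e+02]
 [ 0.00000000e+00  0.00000000e+00  0.00000000e+00  1.00000000e+00]] 62.08845830364741
```

Emit:
send_rows(
  motion=[
    {"rz": -0.286,"tz": -0.1,"gripper": -1},
    {"rz": -0.285,"tz": -0.1,"gripper": -1},
    {"tx": -0.0737,"ty": -0.0935,"tz": -0.0034,"gripper": -1},
    {"tx": -0.0737,"ty": -0.0935,"tz": -0.0034,"gripper": -1},
    {"tx": -0.0737,"ty": -0.0935,"tz": -0.0034,"gripper": -1},
    {"tx": -0.0737,"ty": -0.0935,"tz": -0.0034,"gripper": -1},
    {"tx": -0.0737,"ty": -0.0935,"tz": -0.0034,"gripper": -1},
    {"tx": -0.0737,"ty": -0.0935,"tz": -0.0034,"gripper": -1},
    {"tx": -0.0737,"ty": -0.0935,"tz": -0.0034,"gripper": -1},
    {"tx": -0.0737,"ty": -0.0935,"tz": -0.0034,"gripper": -1},
    {"tx": -0.0737,"ty": -0.0935,"tz": -0.0034,"gripper": -1},
    {"tx": -0.0737,"ty": -0.0935,"tz": -0.0034,"gripper": -1},
  ],
)

```text
invalid input at $.motion[0]: expected keys tx, ty, tz, rx, ry, rz, gripper
```

Run:
```python
from h import *
from workcell import env
for i in range(3): env.grab_frame("wrist")
s=env.state();f=env.grab_frame("wrist");print(s["ee_pos"],s["ee_rot"],s["time_s"],s["qpos"])
pickle.dump((s,f),open("w1.pkl","wb"));cv2.imwrite("pics/w1.png",f["frame"][:,:,::-1])
```

```text
[193.21046324 541.41449934 213.68722711] [-1.79969850e+02 -7.20612817e-04  1.60360447e+02] 0.3 [ 6.92140831e+01  1.83263235e+01  8.96602190e+01  1.23276327e-04
  7.20436159e+01 -1.14640259e+00]
```

View pics/w1.png

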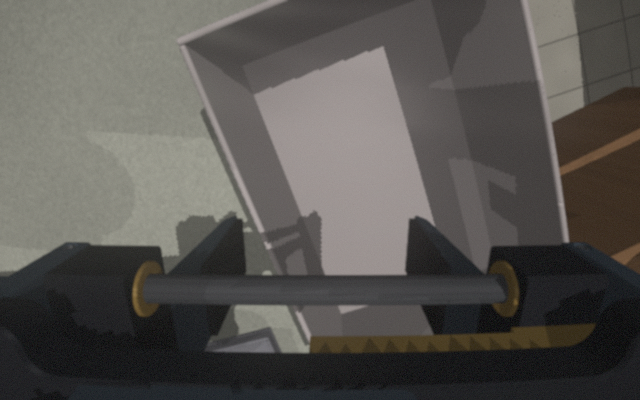

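The first move was refused because every key is required, so this picture only shows the start view: the gripper fills rows below 220, and a grey bin lies under it. I'll resend in full.

Emit:
send_rows(
  motion=[
    {"tx": 0,"ty": 0,"tz": -0.115,"rx": 0,"ry": 0,"rz": -0.286,"gripper": -1},
    {"tx": 0,"ty": 0,"tz": -0.115,"rx": 0,"ry": 0,"rz": -0.285,"gripper": -1},
  ],
)

```text
time_s: 0.6
ee_pos: [193.1, 541.2, 329.8]
ee_rot: [-179.9, -0.0, 177.8]
force: [0.1, 1.3, -0.1]
gripper_width: 91.0
gripper_force: 0.0
```

Emit:
send_rows(
  motion=[
    {"tx": -0.0759,"ty": -0.0842,"tz": 0,"rx": 0,"ry": 0,"rz": 0,"gripper": -1},
    {"tx": -0.0759,"ty": -0.0842,"tz": 0,"rx": 0,"ry": 0,"rz": 0,"gripper": -1},
    {"tx": -0.0759,"ty": -0.0842,"tz": 0,"rx": 0,"ry": 0,"rz": 0,"gripper": -1},
    {"tx": -0.0759,"ty": -0.0842,"tz": 0,"rx": 0,"ry": 0,"rz": 0,"gripper": -1},
    {"tx": -0.0759,"ty": -0.0842,"tz": 0,"rx": 0,"ry": 0,"rz": 0,"gripper": -1},
    {"tx": -0.0759,"ty": -0.0842,"tz": 0,"rx": 0,"ry": 0,"rz": 0,"gripper": -1},
    {"tx": -0.0759,"ty": -0.0842,"tz": 0,"rx": 0,"ry": 0,"rz": 0,"gripper": -1},
    {"tx": -0.0759,"ty": -0.0842,"tz": 0,"rx": 0,"ry": 0,"rz": 0,"gripper": -1},
    {"tx": -0.0759,"ty": -0.0842,"tz": 0,"rx": 0,"ry": 0,"rz": 0,"gripper": -1},
    {"tx": -0.0759,"ty": -0.0842,"tz": 0,"rx": 0,"ry": 0,"rz": 0,"gripper": -1},
    {"tx": -0.0759,"ty": -0.0842,"tz": 0,"rx": 0,"ry": 0,"rz": 0,"gripper": -1},
  ],
)

```text
time_s: 1.98
ee_pos: [591.0, 59.0, 329.0]
ee_rot: [180.0, 0.0, 177.5]
force: [0.1, 0.5, 0.7]
gripper_width: 91.4
gripper_force: 0.0
```

Run:
```python
from h import *
from workcell import env
for i in range(5): env.grab_frame("wrist")
s=env.state();f=env.grab_frame("wrist");print(s["ee_pos"],s["ee_rot"],s["time_s"],s["qpos"])
pickle.dump((s,f),open("w1.pkl","wb"));cv2.imwrite("pics/w2.png",f["frame"][:,:,::-1])
```

```text
[589.68063667  60.82850637 328.69121202] [ 1.79965878e+02 -5.66855326e-02  1.77465249e+02] 2.225 [ 4.75471470e+00  1.74244572e+01  7.46930906e+01  4.10657603e-02
  8.79343506e+01 -8.27120167e+01]
```

View pics/w2.png

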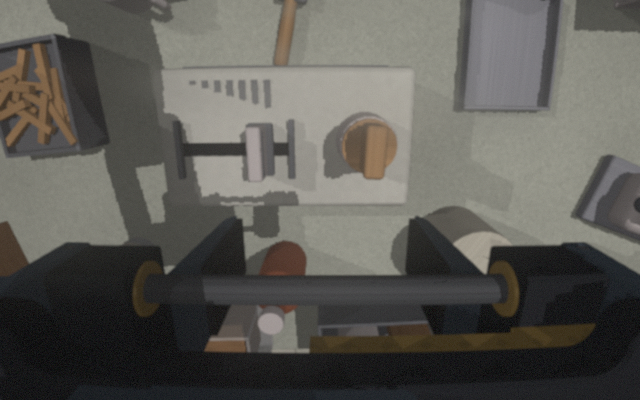

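Top view: the paddle top is at (254,152), between stops at columns 180 and 292. The short bars are to the left, which is -y. The bung block is at (375,151), the flange at (369,145) and the box corners at (164,68), (412,67), (410,205), (167,205). The tray is at upper right.

Run:
```python
from h import *
np.set_printoptions(precision=1,suppress=True)
s,f=pickle.load(open("w1.pkl","rb"));I=f["frame"]
h=cv2.cvtColor(I,cv2.COLOR_RGB2HSV)
m=((h[...,1]>90)&(h[...,0]<25)).astype(np.uint8);m[:,:330]=0;m[:,410:]=0;m[:100]=0;m[210:]=0
c=max(cv2.findContours(m,0,2)[0],key=cv2.contourArea);print("bung blob",cv2.boundingRect(c))
P=lambda px,z:plane(f,px,z,s)[:,:2]
cor=P([(164,68),(412,67),(410,205),(167,205)],98);print("box",cor,cor.mean(0))
print("paddle top",P([(247,124),(262,124),(262,181),(247,181),(254.5,152.5)],149))
print("block top",P([(364,124),(385,124),(385,179),(363,179),(374.5,151.5)],201))
print("flange c",P([(369,145)],156),"stops",P([(176,122),(186,178),(289,120),(295,178)],110))
A,B=[pickle.load(open("f0.pkl","rb"))[k] for k in("scene","side")]
print("tray w",P([(466,-4),(562,-4),(551,110),(461,108)],22))
print("V at rows",I[152,236:280].mean(1).astype(int),I[150,355:395,0].astype(int))
```

```text
bung blob (364, 130, 32, 48)
box [[ 465.  -122.2]
 [ 478.4  163.6]
 [ 644.4  164.6]
 [ 630.6 -146.3]] [554.6  14.9]
paddle top [[531.3 -19.5]
 [532.1  -3.9]
 [592.7  -9.6]
 [592.  -25.9]
 [561.4 -14.6]]
block top [[533.   95.8]
 [533.8 114.4]
 [583.7 114.5]
 [582.8  94.2]
 [557.8 104.9]]
flange c [[558.  105.7]] stops [[ 526.8 -111.8]
 [ 593.9 -110.2]
 [ 531.6   20.2]
 [ 600.    22.4]]
tray w [[383.8 254.2]
 [382.6 389.2]
 [535.3 388. ]
 [529.3 253.6]]
V at rows [ 57  56  58  54  56  54  54  52  55  62  95 129 152 158 160 160 161 159
 159 159 159 161 155 143 126 106  93  89  94  94  94  92  92  92  92  91
  86  74  63  58  57  54  61  56] [ 98  98  99  99  95  95  88  90  91  95 104 119 135 141 149 149 147 148
 147 146 149 150 149 151 151 146 149 147 146 136 131 129 136 140 142 141
 142 142 143 143]
```

Run:
```python
from h import *
from workcell import env
s=env.state();rel(s,[562,-12,117],177.5);f=pickle.load(open("w1.pkl","rb"))[1];print(f["cx"],f["cy"],f["k1"])
```

```text
turn [ 0.001 -0.001  0.001] shift [ 0.0484 -0.1489  0.424 ]
325.3071465391011 194.70580390534843 -0.06981991324269438
```

Emit:
send_rows(
  motion=[
    {"tx": 0.0242,"ty": -0.0745,"tz": 0.08,"rx": 0,"ry": 0,"rz": 0,"gripper": -1},
    {"tx": 0.0242,"ty": -0.0745,"tz": 0.08,"rx": 0,"ry": 0,"rz": 0,"gripper": -1},
    {"tx": 0,"ty": 0,"tz": 0.1,"rx": 0,"ry": 0,"rz": 0,"gripper": -1},
    {"tx": 0,"ty": 0,"tz": 0.08,"rx": 0,"ry": 0,"rz": 0,"gripper": -1},
    {"tx": 0,"ty": 0,"tz": 0.05,"rx": 0,"ry": 0,"rz": 0,"gripper": -1},
    {"tx": 0,"ty": 0,"tz": 0.034,"rx": 0,"ry": 0,"rz": 0,"gripper": -1},
    {"tx": 0,"ty": 0,"tz": 0,"rx": 0,"ry": 0,"rz": 0,"gripper": 0},
    {"tx": 0,"ty": 0,"tz": 0,"rx": 0,"ry": 0,"rz": 0,"gripper": 0.4},
  ],
  grip_force=10,
)

```text
time_s: 3.28
ee_pos: [563.0, -12.0, 118.1]
ee_rot: [180.0, 0.1, 177.6]
force: [0.4, 0.6, -1.1]
gripper_width: 74.0
gripper_force: 0.0
```

Run:
```python
from h import *
from workcell import env
for i in range(3):
    f=env.grab_frame("wrist");s=env.state();print(s["gripper_width"],s["ee_pos"],s["force"],s["gripper_force"])
cv2.imwrite("pics/w3.png",f["frame"][:,:,::-1])
```

```text
70.21340934943558 [563.21358086 -12.13898535 118.26584723] [-0.10066205  0.42277345  0.13609447] 0.0
65.88470069207644 [563.22157796 -12.31169657 118.22734612] [ 1.23838534 -0.80581055 -1.24904093] 0.0
61.9763992347127 [563.16709601 -12.47306194 118.10004998] [ 0.37281695 -0.03361753 -0.79464531] 0.0
```

View pics/w3.png

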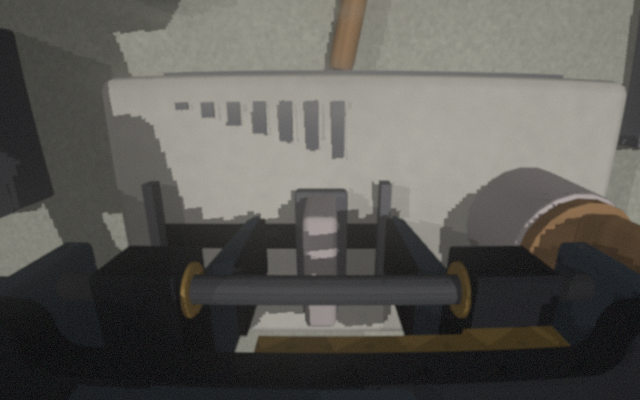

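The paddle at (321,255) sits midway between the fingers (245 and 410). I'll close on it and slide.

Emit:
send_rows(
  motion=[
    {"tx": 0,"ty": 0,"tz": 0,"rx": 0,"ry": 0,"rz": 0,"gripper": 1},
    {"tx": 0,"ty": 0,"tz": 0,"rx": 0,"ry": 0,"rz": 0,"gripper": 1},
    {"tx": 0,"ty": 0,"tz": 0,"rx": 0,"ry": 0,"rz": 0,"gripper": 1},
    {"tx": 0,"ty": 0,"tz": 0,"rx": 0,"ry": 0,"rz": 0,"gripper": 1},
    {"tx": 0,"ty": 0,"tz": 0,"rx": 0,"ry": 0,"rz": 0,"gripper": 1},
    {"tx": 0,"ty": 0,"tz": 0,"rx": 0,"ry": 0,"rz": 0,"gripper": 1},
    {"tx": 0,"ty": -0.02,"tz": 0,"rx": 0,"ry": 0,"rz": 0,"gripper": 1},
    {"tx": 0,"ty": -0.02,"tz": 0,"rx": 0,"ry": 0,"rz": 0,"gripper": 1},
  ],
)

```text
time_s: 4.42
ee_pos: [561.8, -32.5, 116.9]
ee_rot: [179.9, 0.0, 177.5]
force: [0.2, 3.7, -1.1]
gripper_width: 16.3
gripper_force: 10.0
```

Emit:
send_rows(
  motion=[
    {"tx": 0,"ty": -0.02,"tz": 0,"rx": 0,"ry": 0,"rz": 0,"gripper": 1},
    {"tx": 0,"ty": -0.02,"tz": 0,"rx": 0,"ry": 0,"rz": 0,"gripper": 1},
    {"tx": 0,"ty": -0.01,"tz": 0,"rx": 0,"ry": 0,"rz": 0,"gripper": 1},
  ],
)

```text
time_s: 4.8
ee_pos: [560.6, -58.4, 116.9]
ee_rot: [180.0, 0.0, 177.4]
force: [0.7, 3.4, -0.4]
gripper_width: 15.8
gripper_force: 10.0
```

Emit:
send_rows(
  motion=[
    {"tx": 0,"ty": -0.012,"tz": 0,"rx": 0,"ry": 0,"rz": 0,"gripper": 1},
    {"tx": 0,"ty": -0.012,"tz": 0,"rx": 0,"ry": 0,"rz": 0,"gripper": 1},
  ],
)

```text
time_s: 5.05
ee_pos: [560.1, -70.0, 116.9]
ee_rot: [180.0, 0.0, 177.5]
force: [1.5, 3.7, -1.4]
gripper_width: 16.2
gripper_force: 10.0
```

Emit:
send_rows(
  motion=[
    {"tx": 0,"ty": -0.008,"tz": 0,"rx": 0,"ry": 0,"rz": 0,"gripper": 1},
    {"tx": 0,"ty": -0.008,"tz": 0,"rx": 0,"ry": 0,"rz": 0,"gripper": 1},
  ],
)

```text
time_s: 5.3
ee_pos: [559.8, -77.9, 116.9]
ee_rot: [180.0, 0.0, 177.5]
force: [0.9, 3.3, -1.0]
gripper_width: 16.3
gripper_force: 10.0
```

Emit:
send_rows(
  motion=[
    {"tx": 0,"ty": -0.008,"tz": 0,"rx": 0,"ry": 0,"rz": 0,"gripper": 1},
  ],
)

```text
time_s: 5.42
ee_pos: [559.6, -81.8, 116.9]
ee_rot: [180.0, 0.0, 177.5]
force: [0.4, 3.4, -0.5]
gripper_width: 16.1
gripper_force: 10.0
```

Emit:
send_rows(
  motion=[
    {"tx": 0,"ty": -0.008,"tz": 0,"rx": 0,"ry": 0,"rz": 0,"gripper": 1},
  ],
)

```text
time_s: 5.55
ee_pos: [559.5, -85.9, 116.9]
ee_rot: [180.0, 0.0, 177.5]
force: [1.5, 2.8, -0.8]
gripper_width: 15.9
gripper_force: 10.0
```

Emit:
send_rows(
  motion=[
    {"tx": 0,"ty": -0.008,"tz": 0,"rx": 0,"ry": 0,"rz": 0,"gripper": 1},
  ],
)

```text
time_s: 5.68
ee_pos: [559.3, -87.4, 116.9]
ee_rot: [179.7, 0.0, 177.4]
force: [1.5, 16.2, -0.2]
gripper_width: 15.8
gripper_force: 10.0
```

Emit:
send_rows(
  motion=[
    {"tx": 0,"ty": -0.006,"tz": 0,"rx": 0,"ry": 0,"rz": 0,"gripper": 1},
  ],
)

```text
time_s: 5.8
ee_pos: [559.3, -88.0, 116.9]
ee_rot: [179.4, -0.0, 177.3]
force: [2.2, 19.5, -0.7]
gripper_width: 17.2
gripper_force: 10.0
```

At the stop: y = -87.5, with force rising to about 18 N. I'll release and go up.

Emit:
send_rows(
  motion=[
    {"tx": 0,"ty": 0.006,"tz": 0,"rx": 0,"ry": 0,"rz": 0,"gripper": 1},
    {"tx": 0,"ty": 0,"tz": 0,"rx": 0,"ry": 0,"rz": 0,"gripper": -1},
    {"tx": 0,"ty": 0,"tz": 0,"rx": 0,"ry": 0,"rz": 0,"gripper": -1},
    {"tx": 0,"ty": 0,"tz": 0,"rx": 0,"ry": 0,"rz": 0,"gripper": -1},
    {"tx": 0,"ty": 0,"tz": -0.05,"rx": 0,"ry": 0,"rz": 0,"gripper": -1},
    {"tx": 0,"ty": 0,"tz": -0.1,"rx": 0,"ry": 0,"rz": 0,"gripper": -1},
    {"tx": 0,"ty": 0,"tz": -0.1,"rx": 0,"ry": 0,"rz": 0,"gripper": -1},
    {"tx": 0,"ty": 0.1,"tz": 0,"rx": 0,"ry": 0,"rz": 0,"gripper": -1},
    {"tx": 0,"ty": 0.1,"tz": 0,"rx": 0,"ry": 0,"rz": 0,"gripper": -1},
    {"tx": 0,"ty": 0.1,"tz": 0,"rx": 0,"ry": 0,"rz": 0,"gripper": -1},
    {"tx": 0,"ty": 0.09,"tz": 0,"rx": 0,"ry": 0,"rz": 0,"gripper": -1},
  ],
)

```text
time_s: 7.18
ee_pos: [567.7, 106.2, 242.1]
ee_rot: [-180.0, 0.0, 177.5]
force: [0.3, 0.4, 0.1]
gripper_width: 90.9
gripper_force: 0.0
```

Run:
```python
from h import *
np.set_printoptions(precision=1,suppress=True)
from workcell import env
for i in range(4): env.grab_frame("wrist")
s=env.state();f=env.grab_frame("wrist");print(s["ee_pos"],s["ee_rot"],s["time_s"])
cv2.imwrite("pics/w4.png",f["frame"][:,:,::-1]);pickle.dump((s,f),open("w4.pkl","wb"))
print(proj(f,[[558,108,201],s["ee_pos"]],s)); rel(s,[558,108,164],177.5)
```

```text
[567.7 105.1 241.8] [-179.9   -0.   177.6] 7.375
[[331.6 207.1]
 [328.4 246.8]]
turn [-0. -0.  0.] shift [0.  0.  0.2]
```

View pics/w4.png

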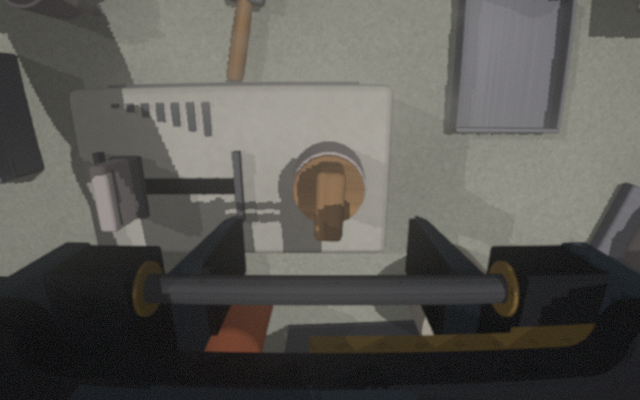

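The selector is against the closed stop, with its foot touching at column 105. The bung block is at (330,203), almost under the gripper's centre line. I'll descend and grip.

Emit:
send_rows(
  motion=[
    {"tx": 0.022,"ty": 0.0035,"tz": 0.02,"rx": 0,"ry": 0,"rz": 0,"gripper": -0.3},
    {"tx": 0,"ty": 0,"tz": 0.06,"rx": 0,"ry": 0,"rz": 0,"gripper": -0.3},
    {"tx": 0,"ty": 0,"tz": 0.05,"rx": 0,"ry": 0,"rz": 0,"gripper": -0.3},
    {"tx": 0,"ty": 0,"tz": 0.026,"rx": 0,"ry": 0,"rz": 0,"gripper": -0.3},
    {"tx": 0,"ty": 0,"tz": 0,"rx": 0,"ry": 0,"rz": 0,"gripper": 1},
    {"tx": 0,"ty": 0,"tz": 0,"rx": 0,"ry": 0,"rz": 0,"gripper": 1},
    {"tx": 0,"ty": 0,"tz": 0,"rx": 0,"ry": 0,"rz": 0,"gripper": 1},
    {"tx": 0,"ty": 0,"tz": 0,"rx": 0,"ry": 0,"rz": 0,"gripper": 1},
    {"tx": 0,"ty": 0,"tz": 0,"rx": 0,"ry": 0,"rz": 0,"gripper": 1},
    {"tx": 0,"ty": 0,"tz": 0,"rx": 0,"ry": 0,"rz": 0,"gripper": 1},
  ],
  grip_force=30,
)

```text
time_s: 8.68
ee_pos: [557.4, 108.0, 164.6]
ee_rot: [179.9, 0.1, 177.5]
force: [1.4, 2.0, 3.0]
gripper_width: 19.8
gripper_force: 30.0
```

Emit:
send_rows(
  motion=[
    {"tx": 0,"ty": 0.003,"tz": -0.002,"rx": 0.08,"ry": 0,"rz": 0,"gripper": 1},
    {"tx": 0,"ty": 0.003,"tz": -0.002,"rx": 0.08,"ry": 0,"rz": 0,"gripper": 1},
  ],
)

```text
time_s: 8.93
ee_pos: [557.3, 109.2, 166.6]
ee_rot: [-175.0, 0.1, 177.5]
force: [-0.1, -3.6, 3.6]
gripper_width: 19.8
gripper_force: 30.0
```

Emit:
send_rows(
  motion=[
    {"tx": 0,"ty": 0.003,"tz": -0.002,"rx": 0.08,"ry": 0,"rz": 0,"gripper": 1},
    {"tx": 0,"ty": 0,"tz": 0,"rx": 0,"ry": 0,"rz": 0,"gripper": 1},
  ],
)

```text
time_s: 9.18
ee_pos: [557.5, 110.6, 168.0]
ee_rot: [-172.6, 0.1, 177.6]
force: [-0.5, -3.3, 6.5]
gripper_width: 20.0
gripper_force: 30.0
```

Emit:
send_rows(
  motion=[
    {"tx": 0,"ty": -0.0045,"tz": 0.001,"rx": -0.12,"ry": 0,"rz": 0,"gripper": 1},
    {"tx": 0,"ty": -0.0045,"tz": 0.001,"rx": -0.12,"ry": 0,"rz": 0,"gripper": 1},
    {"tx": 0,"ty": 0,"tz": -0.01,"rx": 0,"ry": 0,"rz": 0,"gripper": 1},
    {"tx": 0,"ty": 0,"tz": -0.015,"rx": 0,"ry": 0,"rz": 0,"gripper": 1},
    {"tx": 0,"ty": 0,"tz": -0.02,"rx": 0,"ry": 0,"rz": 0,"gripper": 1},
    {"tx": 0,"ty": 0,"tz": -0.03,"rx": 0,"ry": 0,"rz": 0,"gripper": 1},
    {"tx": 0,"ty": 0,"tz": -0.04,"rx": 0,"ry": 0,"rz": 0,"gripper": 1},
    {"tx": 0,"ty": 0,"tz": -0.04,"rx": 0,"ry": 0,"rz": 0,"gripper": 1},
    {"tx": 0,"ty": 0,"tz": -0.04,"rx": 0,"ry": 0,"rz": 0,"gripper": 1},
  ],
)

```text
time_s: 10.3
ee_pos: [556.7, 107.9, 265.7]
ee_rot: [180.0, 0.0, 177.5]
force: [0.2, 0.3, -0.9]
gripper_width: 20.2
gripper_force: 30.0
```

Run:
```python
from h import *
from workcell import env
d={}
s=env.state();W=env.grab_frame("wrist");d["w"]=(s,W)
for n in("scene","side"): d[n]=env.grab_frame(n)
pickle.dump(d,open("f5.pkl","wb"))
print(s["ee_pos"],s["gripper_width"],s["gripper_force"])
o=np.vstack([np.hstack([d["scene"]["frame"][130:400,180:540],d["side"]["frame"][130:400,150:510]]),np.hstack([W["frame"][:200,280:],W["frame"][:200,280:]])])
cv2.imwrite("pics/c5.png",o[:,:,::-1]); rel(s,[460,330,261],177.5)
```

```text
[556.66427682 107.89978559 265.7069057 ] 20.220150758586538 29.997191727161407
turn [0.001 0.002 0.001] shift [0.2125 0.4353 0.0094]
```

View pics/c5.png

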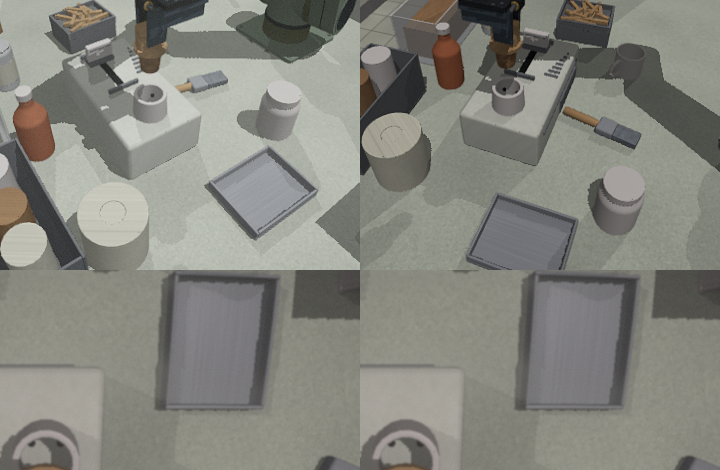

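The bung is out and hanging in the gripper. The tray is clear, with corners in the wrist view at about (452,5), (558,8), (542,139), (446,139).

Run:
```python
from h import *
d=pickle.load(open("f5.pkl","rb"));s,W=d["w"]
p=plane(W,[(452,5),(558,8),(542,139),(446,139)],22,s)[:,:2].round(1);print(p,p.mean(0))
q=plane(d["scene"],[(445,278),(390,317),(498,320),(436,367)],22)[:,:2].round(1);print(q,q.mean(0))
```

```text
[[377.4 259.4]
 [380.2 388.6]
 [535.3 384.2]
 [531.4 258.3]] [456.075 322.625]
[[386.5 270.3]
 [539.3 273.8]
 [380.6 397.4]
 [542.1 392.9]] [462.125 333.6  ]
```

Emit:
send_rows(
  motion=[
    {"tx": 0.043,"ty": 0.0855,"tz": 0,"rx": 0,"ry": 0,"rz": 0,"gripper": 1},
    {"tx": 0.043,"ty": 0.0855,"tz": 0,"rx": 0,"ry": 0,"rz": 0,"gripper": 1},
    {"tx": 0.043,"ty": 0.0855,"tz": 0,"rx": 0,"ry": 0,"rz": 0,"gripper": 1},
    {"tx": 0.043,"ty": 0.0855,"tz": 0,"rx": 0,"ry": 0,"rz": 0,"gripper": 1},
    {"tx": 0.043,"ty": 0.0855,"tz": 0,"rx": 0,"ry": 0,"rz": 0,"gripper": 1},
    {"tx": 0,"ty": 0,"tz": 0.09,"rx": 0,"ry": 0,"rz": 0,"gripper": 1},
    {"tx": 0,"ty": 0,"tz": 0.09,"rx": 0,"ry": 0,"rz": 0,"gripper": 1},
    {"tx": 0,"ty": 0,"tz": 0.09,"rx": 0,"ry": 0,"rz": 0,"gripper": 1},
    {"tx": 0,"ty": 0,"tz": 0.06,"rx": 0,"ry": 0,"rz": 0,"gripper": 1},
    {"tx": 0,"ty": 0,"tz": 0.04,"rx": 0,"ry": 0,"rz": 0,"gripper": 1},
    {"tx": 0,"ty": 0,"tz": 0,"rx": 0,"ry": 0,"rz": 0,"gripper": 1},
  ],
)

```text
time_s: 11.82
ee_pos: [457.1, 324.7, 76.6]
ee_rot: [-179.8, -0.3, 177.5]
force: [0.0, -0.3, -0.7]
gripper_width: 19.7
gripper_force: 30.0
```

Run:
```python
from h import *
from workcell import env
f=env.grab_frame("scene")["frame"][200:400,340:560];g=env.grab_frame("side")["frame"][200:400,200:420]
s=env.state();print(s["ee_pos"],s["force"])
cv2.imwrite("pics/c6.png",cv2.resize(np.hstack([f,g]),None,fx=1.8,fy=1.8)[:,:,::-1])
```

```text
[458.85768597 325.83511016  78.96173817] [ 0.48068773 -0.04110345 -0.76296508]
```

View pics/c6.png

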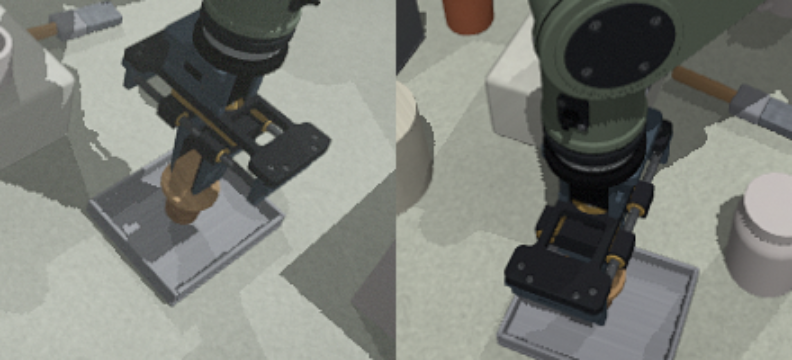

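The bung is over the tray with its lower end at crop position (183,215), well inside the walls. I'll lower to contact.

Emit:
send_rows(
  motion=[
    {"tx": 0,"ty": 0,"tz": 0.01,"rx": 0,"ry": 0,"rz": 0,"gripper": 1},
    {"tx": 0,"ty": 0,"tz": 0.008,"rx": 0,"ry": 0,"rz": 0,"gripper": 1},
    {"tx": 0,"ty": 0,"tz": 0.006,"rx": 0,"ry": 0,"rz": 0,"gripper": 1},
    {"tx": 0,"ty": 0,"tz": 0.002,"rx": 0,"ry": 0,"rz": 0,"gripper": 1},
  ],
)

```text
time_s: 12.42
ee_pos: [458.8, 325.6, 65.6]
ee_rot: [-180.0, -0.0, 177.5]
force: [0.2, -0.1, 0.3]
gripper_width: 19.7
gripper_force: 30.0
```

Emit:
send_rows(
  motion=[
    {"tx": 0,"ty": 0,"tz": 0.004,"rx": 0,"ry": 0,"rz": 0,"gripper": 1},
  ],
)

```text
time_s: 12.55
ee_pos: [459.0, 325.8, 63.7]
ee_rot: [180.0, 0.0, 177.5]
force: [-0.0, 0.2, -0.4]
gripper_width: 20.0
gripper_force: 30.0
```

Emit:
send_rows(
  motion=[
    {"tx": 0,"ty": 0,"tz": 0.003,"rx": 0,"ry": 0,"rz": 0,"gripper": 1},
  ],
)

```text
time_s: 12.68
ee_pos: [459.0, 325.8, 63.6]
ee_rot: [180.0, 0.0, 177.5]
force: [-3.6, -2.3, 15.6]
gripper_width: 19.8
gripper_force: 30.0
```

Emit:
send_rows(
  motion=[
    {"tx": 0,"ty": 0,"tz": 0.003,"rx": 0,"ry": 0,"rz": 0,"gripper": 1},
  ],
)

```text
time_s: 12.8
ee_pos: [459.0, 325.8, 63.6]
ee_rot: [180.0, 0.1, 177.5]
force: [-6.3, -3.9, 25.2]
gripper_width: 20.2
gripper_force: 30.0
```

Contact made. I'll back off the preload, open, and go up.

Emit:
send_rows(
  motion=[
    {"tx": 0,"ty": 0,"tz": -0.005,"rx": 0,"ry": 0,"rz": 0,"gripper": 1},
    {"tx": 0,"ty": 0,"tz": 0,"rx": 0,"ry": 0,"rz": 0,"gripper": 0.3},
    {"tx": 0,"ty": 0,"tz": 0,"rx": 0,"ry": 0,"rz": 0,"gripper": -0.3},
    {"tx": 0,"ty": 0,"tz": 0,"rx": 0,"ry": 0,"rz": 0,"gripper": -0.3},
    {"tx": 0,"ty": 0,"tz": 0,"rx": 0,"ry": 0,"rz": 0,"gripper": -0.3},
    {"tx": 0,"ty": 0,"tz": -0.02,"rx": 0,"ry": 0,"rz": 0,"gripper": -0.3},
    {"tx": 0,"ty": 0,"tz": -0.06,"rx": 0,"ry": 0,"rz": 0,"gripper": -0.3},
    {"tx": 0,"ty": 0,"tz": -0.1,"rx": 0,"ry": 0,"rz": 0,"gripper": -0.3},
    {"tx": 0,"ty": 0,"tz": -0.1,"rx": 0,"ry": 0,"rz": 0,"gripper": -0.3},
    {"tx": 0,"ty": 0,"tz": -0.05,"rx": 0,"ry": 0,"rz": 0,"gripper": -0.3},
    {"tx": 0,"ty": 0,"tz": 0,"rx": 0,"ry": 0,"rz": 0,"gripper": -0.3},
    {"tx": 0,"ty": 0,"tz": 0,"rx": 0,"ry": 0,"rz": 0,"gripper": -0.3},
  ],
)

```text
time_s: 14.3
ee_pos: [458.1, 325.2, 227.1]
ee_rot: [-179.9, -0.1, 177.5]
force: [-0.9, -0.1, -0.5]
gripper_width: 58.8
gripper_force: 0.0
```

Run:
```python
from h import *
from workcell import env
f=env.grab_frame("scene")["frame"][130:400,230:560]
s=env.state();print(s["ee_pos"],s["force"])
cv2.imwrite("pics/c7.png",cv2.resize(f,None,fx=2,fy=2)[:,:,::-1])
```

```text
[458.04104452 325.12535754 226.59924126] [-0.50627177 -0.35465274 -0.23789364]
```

View pics/c7.png

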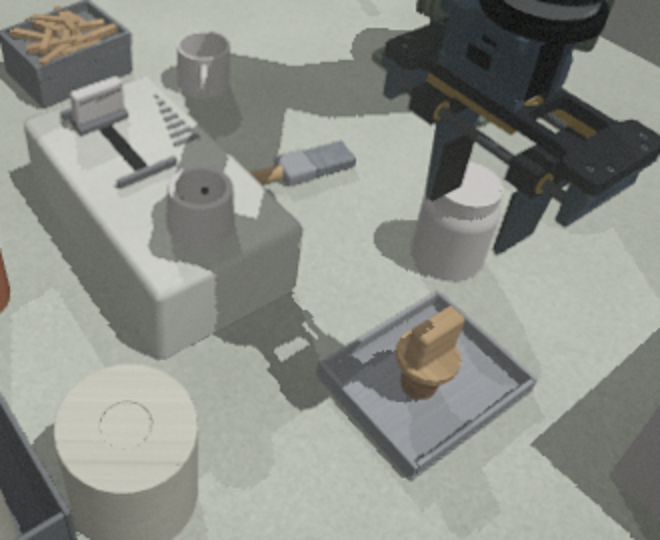

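The bung stands in the tray, with its lower end at crop position (422,385). The selector is at the closed stop, the gripper is clear, and the bystanders are where they were.

```bash
python3 -c "
from workcell import env
print(env.job_done())"
```

```text
the job is handed in; nothing more can be done
None
```

I closed the selector to its end stop, rocked the bung about 7° (measured at the tool), and stood it in the steel tray. I handed the job in at about 14 s; no verdict came back.

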